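# Hand out the sign blanks

## Task

Take the pile of four wooden sign blanks apart and lay each one on the dark work pad of its own outline: arrow, square, round and oblong. Each must lie flat and wholly on its pad with nothing overhanging, the arrow pointing the same way as its pad; set them down rather than dropping them, do not tip any of them up on edge, and leave all four released and at rest.

Things in the scene. Friction and masses are not known exactly. Their poses are not given: they have to be found in the camera images.
- arrow: Sign blank shaped as an arrow, bare light wood, 18 mm thick, 120 mm long; at the start the top of the pile, lying flat along it over the square and the disc. Shaft 26 mm wide from x = -60 to +20 mm; triangular head 46 mm wide at x = +20, tapering to the tip at x = +60. Origin on its underside, midway along the length; x points to the tip, z up.
- arrow_tip (a point): The tip of the arrow blank, on its top face (60, 0, 18 mm in the arrow's frame).
- square: Square sign blank, bare mid-brown wood, 62 x 62 x 18 mm; in the middle layer of the pile, beside the disc (either may be the one nearer to the robot), partly under the arrow. Origin at the centre of its underside; x and y along its sides, z up.
- disc: Round sign blank, bare mid-brown wood, 62 mm in diameter, 18 mm thick; in the middle layer of the pile, beside the square with a gap of some 5 to 14 mm, partly under the arrow. Origin at the centre of its underside, z up.
- plank: Oblong sign blank, bare light wood, 140 x 62 x 18 mm; at the start the bottom of the pile, flat on the table, carrying the square and the disc side by side along its length. Origin at the centre of its underside; x along its length (within about 20 degrees of straight away from the robot), y across, z up.
- pad_arrow: Arrow-shaped dark brown work pad fixed on the table, 4 mm thick, the arrow blank's outline enlarged: shaft 46 mm wide from x = -70 mm, head 81 mm wide at x = +10, tip at x = +80. A blank arrow with its origin straight over this origin and its x along this x is surrounded by pad on all sides. Origin on its underside; x points to the tip.
- pad_square: Square dark brown work pad fixed on the table, 82 x 82 x 4 mm. Origin at the centre of its underside; x and y along its sides.
- pad_disc: Round dark brown work pad fixed on the table, 82 mm in diameter, 4 mm thick. Origin at the centre of its underside.
- pad_plank: Oblong dark brown work pad fixed on the table, 160 x 82 x 4 mm. Origin at the centre of its underside; x along its length, y across.
Things that resemble listed ones, but are neither listed nor needed, are in the scene too. Leave any pink look-alike of the disc alone. What is shaped like the pad_plank but purple is not meant.

How it is judged:
By the outcome, as a careful person would: the job done as asked, in the order asked, and still so for the second after the job is handed in, with the robot touching nothing.
It also fails if it takes over 109 s, if anything falls off the work surface, if the arm or the gripper's body presses on something with over 40 N, if the wrist force passes 120 N, or if a joint passes its speed limit or range.

## Robot

A 7-joint arm with a two-finger parallel gripper is mounted at the origin on the work surface. World frame = base frame: x ahead of the robot, y to its left, z up, the work surface at z = 0. Lengths are in m, angles in rad, forces in N, time in s.
With the tool pointing down it reaches from about 0.425 to 1.025 m from the base axis. Payload 3.6 kg.
Tool frame: the origin (TCP) lies midway between the tips of the shut fingers; the grasp point (between the pads) lies 19 mm behind it; z points along the fingers, y is the direction in which the jaws open and shut (so a half turn about z gives the same grasp; the last joint's range is limited). The gripper opens to 85 mm and grips with 20 to 120 N. Pads are 22 mm wide; open, the fingers measure 114 mm over their backs; the gripper's body (76 mm by 85 mm) begins 54 mm behind the grasp point. The pads swing forward as they close: fully open they stand 13 mm farther back than shut.
Start: joints at [-1.206, 0.591, 0.048, 1.609, -0.033, 0.943, -0.034], TCP at [0.321, 0.65, 0.231] pointing down, gripper open.
Joint ranges: [-2.69, 2.69], [-0.47, 2.24], [-1.27, 1.36], [0.19, 2.51], [-1.53, 4.68], [0.08, 2.07], [-3.09, 3.09]. Speed limits (rad/s): [2.57, 2.57, 3.14, 3.14, 3.14, 3.14, 3.14].

## Interface

Orientations are given as [roll, pitch, yaw] about the fixed x, y, z axes, in that order (R = Rz(yaw) Ry(pitch) Rx(roll)).
In Python, from workcell import * gives the robot as it stands. Calls block until the motion is done:
- goto(position, orientation): joint-space move of the TCP to a pose.
- servo_line(position, rot=None, v=0.15): straight line of the TCP; rot=None keeps the orientation; v is the mean speed in m/s.
- set_joints(angles): joint-space move.
- set_gripper(opening, force=None): finger opening in m; force is the grip in N (None keeps the last); returns when the fingers have stopped.
- pause(seconds).
- inverse_kinematics(position, orientation): joint angles nearest the present ones, or None.
- state(): the state.
- capture(name): name is "side" or "top" or "wrist"; returns a dict with "frame" (480x640x3 uint8, red, green, blue), "range_z" (480x640 float32, m along the optical axis (not along the pixel's ray), 0 where there is no reading), "K" (3x3 intrinsics, pixels), "dist" ([k1, k2, p1, p2, k3] as OpenCV has them; the pictures are not rectified), "rvec" (rotation vector, rad) and "tvec" (3), from world to camera coordinates, as OpenCV has them; the wrist camera has in their place "tool_from_camera" (4x4, takes a point from camera to tool coordinates, whose origin is the TCP and whose axes are the flange's). Camera axes: x right, y down, z forward; pixel columns grow to the right and rows downward; lengths in m; the calibration is good to about 2 mm. A picture is of the moment at which its call begins: read the wrist's pose just before it.
A pose or a line that the arm cannot do raises Unreachable and nothing moves.
- job_done(): hands the job in, once; it reports no verdict.
Trained networks look in a picture, given as the dict that the camera call returned (one of the last four; its "shot" number tells which), for a name from the list of things; names that differ only in an ending like _2 or _b are one class to them, and where a whole thing is asked for, a point or a joint stands for the part that bears it (a point fixed in the world has none). Each returns a list of dicts, best first, with "p" (0 to 1); they miss things now and then, are a little off and sometimes report something else, mostly with a low value. They report only what shows in the picture. A call takes as long as a camera call. They do not tell look-alikes from the thing itself.
- find_in(label, picture): "uv" ([column, row] in pixels, amid what is visible of it).
The state is a dict: "time_s": time; "joint_positions": joint angles; "joint_velocities": joint speeds; "joint_torque": joint torques, N m; "eef_pos": TCP position; "tcp_rot": TCP orientation; "ft_force": force on the tool from outside, world axes, zero at the start; "ft_torque": the same for the moment, N m; "width": finger opening in m.
Only numpy, scipy, OpenCV 4.12 (cv2) and the standard library are available. Lean on these libraries where they do the work, as an engineer would, in place of code of your own. Each camera call takes 0.05 s, during which the arm holds its last target. There are 200 camera calls.

## Working session

There is one attempt and no reset: what is moved stays moved. The work goes in short steps, each a Python script; the robot and the scene stay as the last script left them, time stands still between calls to the robot, and variables do not carry over. Pictures are saved under pics/ and viewed, about 12 in all and at most 16, crops included, and the job is handed in when it is done.

```bash
ls; mkdir -p pics
cat > h.py <<'E'
from workcell import *
import numpy as np, cv2
def save(c,name): cv2.imwrite(f'pics/{name}.png',c['frame'][:,:,::-1])
def cloud(c, T=None):
    K,d=c['K'],np.array(c['dist'],float); z=c['range_z']
    uu,vv=np.meshgrid(np.arange(640.),np.arange(480.))
    n=cv2.undistortPoints(np.stack([uu,vv],-1).reshape(-1,1,2),np.array(K),d).reshape(480,640,2)
    p=np.dstack([n*z[...,None],z])
    if 'rvec' in c:
        R=cv2.Rodrigues(np.array(c['rvec'],float))[0]; return (p-np.array(c['tvec']).ravel())@R
    M=T@np.array(c['tool_from_camera']); return p@M[:3,:3].T+M[:3,3]
E
python3 - <<'E'
from h import *
s=state(); print(s['time_s'],s['eef_pos'],s['tcp_rot'],s['width'])
import pickle
o={}
for n in ('top','side'):
    c=capture(n); save(c,n+'0'); o[n]=c
    for l in ['arrow','square','disc','plank','pad_arrow','pad_square','pad_disc','pad_plank']:
        P=cloud(c)
        for r in find_in(l,c):
            u,v=map(int,np.round(r['uv'])); print(n,l,round(r['p'],2),(u,v),P[v,u].round(3))
pickle.dump(o,open('o.pkl','wb'))
E
```

```text
pics
0.0 [0.32070624 0.64927997 0.23013617] [-3.13935980e+00  1.10355182e-04  2.68285895e+00] 0.08523050613443187
top arrow 0.8 (327, 210) [ 0.593 -0.006  0.057]
top square 0.77 (318, 227) [0.552 0.014 0.037]
top disc 0.7 (317, 191) [0.641 0.019 0.036]
top disc 0.67 (319, 152) [0.741 0.017 0.02 ]
top plank 0.49 (318, 206) [0.604 0.016 0.038]
top pad_arrow 0.6 (256, 246) [0.503 0.169 0.007]
top pad_square 0.67 (390, 260) [ 0.476 -0.167  0.005]
top pad_square 0.15 (320, 228) [0.55  0.01  0.034]
top pad_disc 0.76 (190, 232) [0.534 0.336 0.007]
top pad_plank 0.68 (479, 228) [ 0.561 -0.39   0.005]
top pad_plank 0.68 (476, 320) [ 0.331 -0.385  0.005]
side arrow 0.81 (339, 235) [ 0.586 -0.014  0.054]
side square 0.71 (321, 248) [ 0.544 -0.017  0.036]
side square 0.7 (337, 235) [ 0.582 -0.013  0.055]
side disc 0.53 (359, 238) [ 0.63  -0.022  0.036]
side plank 0.86 (345, 248) [ 0.597 -0.023  0.021]
side plank 0.32 (261, 173) [0.538 0.35  0.004]
side pad_arrow 0.64 (270, 216) [0.496 0.161 0.007]
side pad_square 0.61 (326, 320) [ 0.486 -0.166  0.004]
side pad_disc 0.75 (262, 174) [0.539 0.346 0.003]
side pad_plank 0.86 (283, 459) [ 0.325 -0.366  0.004]
side pad_plank 0.85 (432, 408) [ 0.561 -0.39   0.007]
```

Run:
```python
import cv2
a=cv2.imread('pics/top0.png')[120:360,150:530]
cv2.imwrite('pics/top0c.png',cv2.resize(a,None,fx=2.1,fy=2.1,interpolation=cv2.INTER_CUBIC))
```

```text
(no output)
```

View pics/top0c.png

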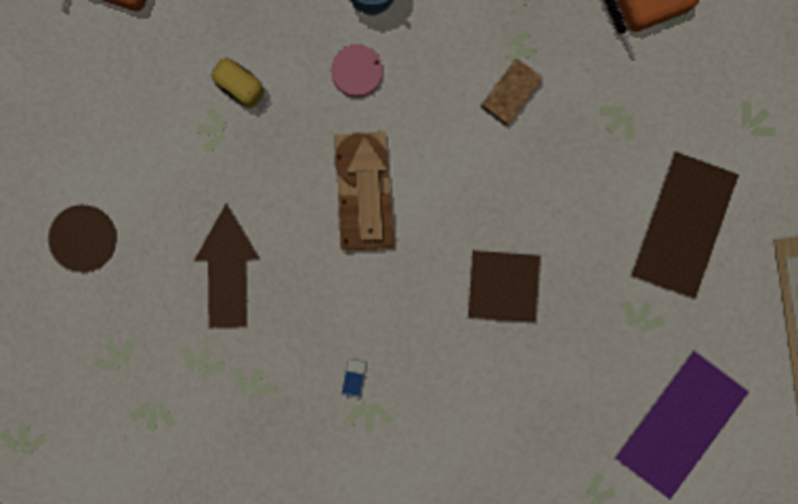

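The crop shows the pile (360,190), with the pink look-alike disc at (357,70) to be left alone. The dark pads are round (82,238), arrow (226,265), square (504,287) and oblong (685,225). The purple oblong (682,425) isn't meant. Next I'll fit the pad poses and take a close look at the pile.

```bash
cat >> h.py <<'E'
def toplane(c,uv,z,T=None):
    n=cv2.undistortPoints(np.asarray(uv,float).reshape(-1,1,2),np.array(c['K']),np.array(c['dist'],float)).reshape(-1,2)
    d=np.c_[n,np.ones(len(n))]
    if 'rvec' in c:
        R=cv2.Rodrigues(np.array(c['rvec'],float))[0]; o=-R.T@np.array(c['tvec']).ravel(); d=d@R
    else:
        M=T@np.array(c['tool_from_camera']); o=M[:3,3]; d=d@M[:3,:3].T
    return (o+d*((z-o[2])/d[:,2])[:,None])[:,:2]
def tool():
    s=state(); r,p,y=s['tcp_rot']
    from scipy.spatial.transform import Rotation as Ro
    T=np.eye(4); T[:3,:3]=Ro.from_euler('xyz',[r,p,y]).as_matrix(); T[:3,3]=s['eef_pos']; return T
E
python3 - <<'E'
from h import *
import pickle
o=pickle.load(open('o.pkl','rb')); c=o['top']
f=c['frame'].astype(int); P=cloud(c)
m=((f.sum(2)<150)&(f[...,0]>f[...,2])).astype(np.uint8)
n,l,st,ce=cv2.connectedComponentsWithStats(m)
for i in range(1,n):
    if st[i,4]<300: continue
    cn,_=cv2.findContours((l==i).astype(np.uint8),0,1)
    q=toplane(c,cn[0].reshape(-1,2),.004)
    (cx,cy),(w,h),a=cv2.minAreaRect((q*1000).astype(np.float32))
    v,u=np.nonzero(l==i); q2=toplane(c,np.c_[u,v],.004)
    print(ce[i].round(),st[i,4],'rect',round(cx),round(cy),round(w),round(h),round(a,1),'cent',q2.mean(0).round(4), P[l==i][:,2].mean().round(4))
    if st[i,4]: print('   ext x',q2[:,0].max().round(4),q2[q2[:,0].argmax()].round(4),q2[:,0].min().round(4))
for yaw in (0,np.pi): print(inverse_kinematics([.55,0,.28],[np.pi,0,yaw]))
s0=state()['time_s']
goto([.56,0.01,.30],[np.pi,0,np.pi])
T=tool(); c=capture('wrist'); save(c,'w0'); c['T']=T; pickle.dump(c,open('w0.pkl','wb')); print(state()['time_s'],T.round(3),c['tool_from_camera'])
for l in ['arrow','arrow_tip','square','disc','plank']:
    for r in find_in(l,c): print(l,r['p'],r['uv'])
E
```

```text
[ 19. 167.] 7292 rect 708 698 862 273 3.4 cent [0.6918 0.7836] -0.43
   ext x 1.1303 [1.1303 0.7631] 0.273
[208.  47.] 452 rect 1040 313 190 55 1.5 cent [1.0101 0.3065] -0.7102
   ext x 1.1347 [1.1347 0.3409] 0.9446
[257.   9.] 1419 rect 1107 188 61 253 1.0 cent [1.1125 0.1837] -0.7367
   ext x 1.1393 [1.1393 0.0825] 1.0779
[337.   9.] 763 rect 1108 -22 66 193 1.3 cent [ 1.1178 -0.0197] -0.7346
   ext x 1.1429 [ 1.1429 -0.0746] 1.0751
[465.  31.] 2304 rect 1047 -338 243 128 17.2 cent [ 1.0681 -0.3502] -0.6658
   ext x 1.151 [ 1.151  -0.3715] 0.9479
[609.  19.] 2462 rect 1108 -721 110 178 2.2 cent [ 1.1127 -0.7255] -0.7394
   ext x 1.1665 [ 1.1665 -0.8072] 1.0558
[136.  50.] 2341 rect 988 511 184 368 6.6 cent [0.9992 0.4944] -0.6928
   ext x 1.097 [1.097  0.3652] 0.9127
[209. 104.] 534 rect 877 313 111 115 72.8 cent [0.8617 0.2993] 0.0491
   ext x 0.9364 [0.9364 0.3484] 0.8104
[449. 115.] 623 rect 867 -326 128 109 22.2 cent [ 0.8464 -0.3125] 0.0441
   ext x 0.9082 [ 0.9082 -0.2598] 0.7956
[107. 162.] 653 rect 710 556 40 177 75.5 cent [0.7071 0.5547] 0.0488
   ext x 0.8004 [0.8004 0.55
[... 1193 characters left out ...]

[-0.2240013   0.31657199  0.1810613   1.96201941 -0.07346094  0.8691767
  1.56650601]
3.3917 [[-1.    -0.002  0.     0.56 ]
 [-0.002  1.     0.     0.011]
 [-0.     0.    -1.     0.3  ]
 [ 0.     0.     0.     1.   ]] [[ 1.28789993e-03 -9.51123331e-01 -3.08808600e-01  7.91264626e-02]
 [ 9.99998919e-01  1.00569931e-03  1.07300916e-03 -2.40009116e-04]
 [-7.09995452e-04 -3.08809647e-01  9.51123597e-01 -1.42556367e-01]
 [ 0.00000000e+00  0.00000000e+00  0.00000000e+00  1.00000000e+00]]
arrow 0.69 [310.2, 230.0]
arrow_tip 0.85 [309.8, 229.9]
arrow_tip 0.35 [449.8, 146.8]
square 0.9 [322.3, 192.8]
disc 0.96 [323.9, 325.8]
disc 0.58 [332.0, 260.5]
disc 0.39 [308.3, 231.8]
plank 0.91 [323.5, 229.5]
```

View pics/w0.png

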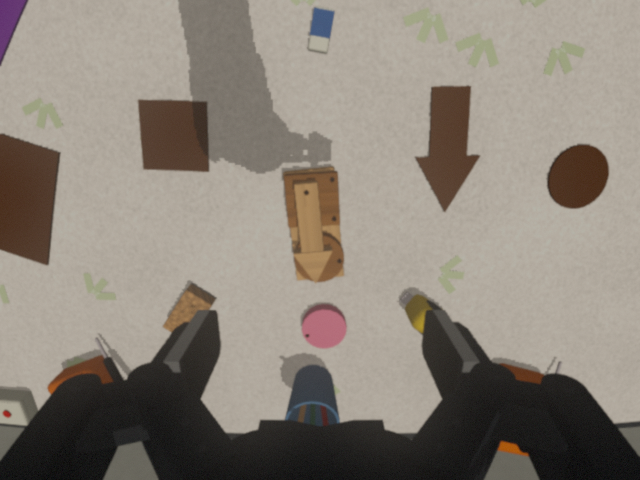

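The wrist view shows the pile at (315,225) with the arrow on top pointing away from the robot, tip at (318,282). The disc is under the head and the square is nearer the robot.

```bash
cat >> h.py <<'E'
from scipy.optimize import minimize
ARROW=np.array([[-60,-13],[20,-13],[20,-23],[60,0],[20,23],[20,13],[-60,13]])/1000
PADA=np.array([[-70,-23],[10,-23],[10,-40.5],[80,0],[10,40.5],[10,23],[-70,23]])/1000
def rect(a,b): return np.array([[-a,-b],[a,-b],[a,b],[-a,b]])/2
def circ(d): t=np.linspace(0,2*np.pi,48,endpoint=False); return d/2*np.c_[np.cos(t),np.sin(t)]
def fit(pts,poly,x0):
    pf=poly.astype(np.float32).reshape(-1,1,2)*1000
    def cost(x):
        ca,sa=np.cos(x[2]),np.sin(x[2]); q=(pts-x[:2]/1)@np.array([[ca,-sa],[sa,ca]])*1000
        d=np.abs([cv2.pointPolygonTest(pf,(float(a),float(b)),True) for a,b in q]); return np.minimum(d,8).mean()
    best=None
    for da in (-.2,0,.2):
        x=np.array(x0,float)+[0,0,da]
        r=minimize(cost,x,method='Nelder-Mead',options=dict(initial_simplex=[x,x+[.01,0,0],x+[0,.01,0],x+[0,0,.15]],xatol=1e-4,fatol=1e-3))
        if best is None or r.fun<best.fun: best=r
    return best.x.round(4),round(best.fun,2)
def contour(mask):
    n,l,st,_=cv2.connectedComponentsWithStats(mask.astype(np.uint8)); i=1+st[1:,4].argmax()
    return cv2.findContours((l==i).astype(np.uint8),0,1)[0][0].reshape(-1,2).astype(float)
E
python3 - <<'E'
from h import *
import pickle
c=pickle.load(open('o.pkl','rb'))['top']; f=c['frame'].astype(int)
m=((f.sum(2)<150)&(f[...,0]>f[...,2]))
for nm,poly,x0,(u,v) in [('arrow',PADA,[.5,.165,0],(258,249)),('square',rect(.082,.082),[.486,-.166,-.05],(390,256)),('disc',circ(.082),[.5315,.3387,0],(189,233)),('plank',rect(.16,.082),[.564,-.382,-.33],(476,227))]:
    w=np.zeros_like(m); w[v-45:v+45,u-40:u+40]=m[v-45:v+45,u-40:u+40]
    print('top pad',nm,fit(toplane(c,contour(w),.004),poly,x0))
c=pickle.load(open('w0.pkl','rb')); T=c['T']; P=cloud(c,T); f=c['frame'].astype(int)
m=((f.sum(2)<150)&(f[...,0]>f[...,2]))
for nm,poly,x0,(u,v) in [('arrow',PADA,[.5,.165,0],(445,150)),('square',rect(.082,.082),[.486,-.166,-.05],(174,135)),('disc',circ(.082),[.5315,.3387,0],(578,176))]:
    w=np.zeros_like(m); w[v-70:v+70,u-50:u+50]=m[v-70:v+70,u-50:u+50]
    print('wrist pad',nm,fit(toplane(c,contour(w),.004,T),poly,x0))
B=np.zeros((480,640),bool); B[150:300,260:370]=1
z=P[...,2]; print(np.histogram(z[B],bins=np.arange(0,.066,.006)))
print('arrow',fit(toplane(c,contour(B&(z>.046)),.054,T),ARROW,[.59,0,0]))
pl=B&(z>.028)&(z<.045)
n,l,st,ce=cv2.connectedComponentsWithStats(pl.astype(np.uint8))
for i in range(1,n):
    if st[i,4]>60: print(st[i],toplane(c,[ce[i]],.036,T))
w=cv2.resize(c['frame'][150:300,250:380,::-1],None,fx=4,fy=4,interpolation=2); cv2.imwrite('pics/w0c.png',w)
E
```

```text
top pad arrow (array([ 0.5001,  0.1649, -0.0019]), np.float64(2.39))
top pad square (array([ 0.4858, -0.1658, -0.1172]), np.float64(2.73))
top pad disc (array([ 0.5301,  0.3392, -0.0811]), np.float64(2.35))
top pad plank (array([ 0.5651, -0.3831, -0.33  ]), np.float64(2.17))Traceback (most recent call last):
  File "<stdin>", line 12, in <module>
  File "h.py", line 41, in contour
    n,l,st,_=cv2.connectedComponentsWithStats(mask.astype(np.uint8)); i=1+st[1:,4].argmax()
                                                                          ~~~~~~~~~~~~~~~^^
ValueError: attempt to get argmax of an empty sequence
```

Run:
```python
from h import *
import pickle
c=pickle.load(open('w0.pkl','rb')); T=c['T']; P=cloud(c,T); f=c['frame'].astype(int)
for u,v in [(445,130),(174,135),(150,110),(578,176),(25,200),(230,110),(400,120)]: print(f[v,u],end=' ')
print()
m=((f.sum(2)<230)&(f[...,0]>f[...,2]*1.35))
for nm,poly,x0,(u,v) in [('arrow',PADA,[.5,.165,0],(445,150)),('square',rect(.082,.082),[.486,-.166,-.05],(174,135)),('disc',circ(.082),[.5315,.3387,0],(578,176))]:
    w=np.zeros_like(m); w[v-70:v+70,u-50:u+50]=m[v-70:v+70,u-50:u+50]
    if w.any(): print('wrist pad',nm,w.sum(),fit(toplane(c,contour(w),.004,T),poly,x0))
B=np.zeros((480,640),bool); B[150:300,260:370]=1
z=P[...,2]; print(np.histogram(z[B],bins=np.arange(0,.066,.006)))
print('arrow',fit(toplane(c,contour(B&(z>.046)),.054,T),ARROW,[.59,0,0]))
pl=B&(z>.028)&(z<.045)
n,l,st,ce=cv2.connectedComponentsWithStats(pl.astype(np.uint8))
for i in range(1,n):
    if st[i,4]>60: print(st[i],toplane(c,[ce[i]],.036,T))
```

```text
[89 63 47] [83 61 45] [87 66 53] [76 48 29] [79 53 38] [125 120 110] [178 170 159] 
wrist pad arrow 4232 (array([0.5015, 0.1635, 0.0408]), np.float64(1.54))
wrist pad square 4440 (array([ 0.4889, -0.1652, -0.0235]), np.float64(1.7))
wrist pad disc 2921 (array([ 0.5331,  0.3384, -0.2533]), np.float64(1.09))
(array([4962,   26,  375,  283,   59, 1501, 1129,   51, 1373,  891]), array([0.   , 0.006, 0.012, 0.018, 0.024, 0.03 , 0.036, 0.042, 0.048,
       0.054, 0.06 ]))
arrow (array([ 0.5962, -0.0006,  0.091 ]), np.float64(0.58))
[ 283  172   57   55 1788] [[0.55524826 0.0038077 ]]
[317 233  27  49 709] [[0.63153641 0.0244869 ]]
[294 256  19  25 140] [[ 0.64611302 -0.01254376]]
```

```bash
cat >> h.py <<'E'
def look(name):
    T=tool(); c=capture('wrist'); save(c,name); c['T']=T; return c
def padmask(c):
    f=c['frame'].astype(int); return (f.sum(2)<230)&(f[...,0]>f[...,2]*1.35)
def offs(x,y,a,d): return np.array([x+d*np.cos(a),y+d*np.sin(a)])
E
python3 - <<'E'
from h import *
import pickle
a=.091; x,y=offs(.5962,-.0006,a,-.004)
R=[np.pi,0,np.pi+a]
set_gripper(.05,30)
goto([x,y,.10],R); servo_line([x,y,.0385],v=.08)
print(state()['ft_force'])
set_gripper(.0,30); print(state()['width'],state()['eef_pos'])
servo_line([x,y,.12],v=.12); print(state()['width'],state()['ft_force'])
goto([.50,.164,.26],[np.pi,0,np.pi+.02])
c=look('w1'); pickle.dump(c,open('w1.pkl','wb')); print(state()['time_s'],state()['width'])
E
```

```text
[ 0.51219077 -0.28622878  0.66608859]
0.025203298402227094 [ 0.59280356 -0.00096513  0.03918461]
0.02557589600629945 [ 0.34114182  0.0802547  -0.38639071]
7.9667 0.02548632271553564
```

View pics/w1.png

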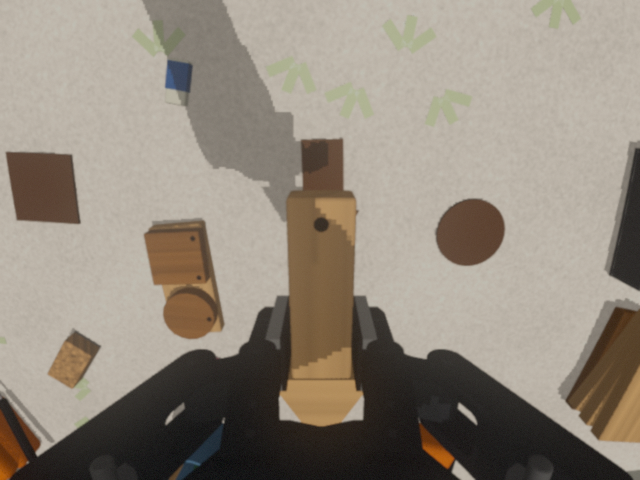

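The arrow is held straight, with the pad's tail showing under it at (322,165). The square (178,257) and disc (190,312) are exposed and undisturbed on the plank (195,280).

Run:
```python
from h import *
import pickle
c=pickle.load(open('w1.pkl','rb')); T=c['T']; P=cloud(c,T); z=P[...,2]; m=padmask(c)
print(T[:3,3].round(4))
# pad tail: row-wise edges
L=[];R=[];top=[]
for v in range(145,186,4):
    u=np.nonzero(m[v,285:360])[0]+285
    L.append([u.min()-.5,v]);R.append([u.max()+.5,v])
l=toplane(c,L,.004,T);r=toplane(c,R,.004,T); mid=(l+r)/2
k=np.polyfit(mid[:,0],mid[:,1],1); kl=np.polyfit(l[:,0],l[:,1],1)[0]; kr=np.polyfit(r[:,0],r[:,1],1)[0]
tail=[np.nonzero(m[100:180,u])[0][0]+100-.5 for u in range(308,338,4)]
tx=toplane(c,np.c_[np.arange(308,338,4),tail],.004,T)
print('pad yaw',k[0],kl,kr,'mid',mid.mean(0),'w',np.abs(l-r)[:,1].mean(),'tail x',tx[:,0].mean(),'slope',np.polyfit(tx[:,1],tx[:,0],1)[0])
B=np.zeros_like(m);B[200:350,130:240]=1
pl=B&(z>.027)&(z<.05); n,lab,st,ce=cv2.connectedComponentsWithStats(pl.astype(np.uint8)); print(st[st[:,4]>60])
for i in range(1,n):
    if st[i,4]<500: continue
    q=toplane(c,contour(lab==i),.036,T); x0=list(q.mean(0))+[0]
    print(fit(q,rect(.062,.062),x0),fit(q,circ(.062),x0))
w=np.zeros_like(m);w[140:240,0:90]=m[140:240,0:90]; print('padsq',fit(toplane(c,contour(w),.004,T),rect(.082,.082),[.487,-.165,-.03]))
w=np.zeros_like(m);w[180:280,420:520]=m[180:280,420:520]; print('paddisc',fit(toplane(c,contour(w),.004,T),circ(.082),[.533,.338,0]))
```

```text
[0.5001 0.1627 0.2591]
pad yaw 0.19585101644407565 0.07263817610320884 0.3194844086780899 mid [0.45881189 0.15764844] w 0.032524622566470346 tail x 0.44086700991006034 slope 0.9899552159953131
[[     0      0    640    480 302167]
 [   144    229     64     57   3022]
 [   163    290     54     49   2011]]
(array([0.559 , 0.003 , 0.0608]), np.float64(0.52)) (array([0.559 , 0.0022, 0.0666]), np.float64(4.27))
(array([0.6302, 0.0105, 0.0208]), np.float64(2.64)) (array([ 0.6301,  0.0106, -0.1979]), np.float64(0.8))
padsq (array([ 0.4891, -0.165 , -0.0528]), np.float64(1.87))
paddisc (array([ 0.5299,  0.3442, -0.0168]), np.float64(3.64))
```

Run:
```python
from h import *
import pickle
c=pickle.load(open('w1.pkl','rb')); T=c['T']
f=cv2.GaussianBlur(c['frame'],(3,3),0).astype(float); m=(f[...,0]>1.28*f[...,2])
L=[];R=[]
for v in range(146,184,3):
    u=np.nonzero(m[v,285:360])[0]+285; L.append([u.min()-.5,v]);R.append([u.max()+.5,v])
print([int(a[0]) for a in L],[int(a[0]) for a in R])
l=toplane(c,L,.004,T);r=toplane(c,R,.004,T)
print(np.polyfit(l[:,0],l[:,1],1)[0],np.polyfit(r[:,0],r[:,1],1)[0],((l+r)/2).mean(0),np.ptp(np.c_[l[:,1],r[:,1]],axis=1).mean())
t=[np.nonzero(m[100:180,u])[0][0]+99.5 for u in range(306,340,4)]; tx=toplane(c,np.c_[np.arange(306,340,4),t],.004,T); print(t,tx[:,0].mean())
```

```text
[301, 301, 301, 301, 301, 301, 301, 301, 302, 302, 302, 302, 302] [342, 342, 342, 342, 342, 342, 342, 342, 342, 342, 342, 342, 342]
0.04260763029130495 0.036880362793743134 [0.45758083 0.16311453] 0.04463198908014178
[np.float64(139.5), np.float64(139.5), np.float64(138.5), np.float64(138.5), np.float64(138.5), np.float64(139.5), np.float64(139.5), np.float64(138.5), np.float64(138.5)] 0.4308139439128065
```

```bash
cat >> h.py <<'E'
def pick(x,y,a,z,opn,wmin,f=30,up=.12):
    set_gripper(opn,f); goto([x,y,.10],[np.pi,0,np.pi+a]); servo_line([x,y,z],v=.08)
    set_gripper(0,f); s=state(); print('grip',s['width'],s['eef_pos'].round(4),s['ft_force'].round(1))
    servo_line([x,y,up],v=.1); s=state(); print('lift',s['width'],s['ft_force'].round(1),s['time_s']); assert s['width']>wmin
def place(x,y,a,z,opn):
    goto([x,y,.10],[np.pi,0,np.pi+a]); s=state(); print('hover',s['width'],s['eef_pos'].round(4))
    servo_line([x,y,z+.015],v=.12); servo_line([x,y,z],v=.03); pause(.2); s=state(); print('down',s['width'],s['eef_pos'].round(4),s['ft_force'].round(1))
    set_gripper(opn); servo_line([x,y,.12],v=.12); print(state()['time_s'])
E
python3 - <<'E'
from h import *
import pickle
x,y=offs(.501,.1655,.035,-.004); place(x,y,.035,.0065,.05)
goto([.50,.164,.26],[np.pi,0,np.pi+.02])
c=look('w2'); 
set_gripper(.085); pick(.559,.003,.061,.018,.085,.055)
E
```

```text
hover 0.024995237135214923 [0.498  0.1645 0.1   ]
down 0.025403049094463885 [0.497  0.1654 0.0071] [-1.1  0.1 10. ]
11.7583
grip 0.06125276638406767 [0.5594 0.003  0.0187] [-2.  -0.1  5. ]
lift 0.06137646665401206 [-1.2  0.3 -1.4] 16.7
```

View pics/w2.png

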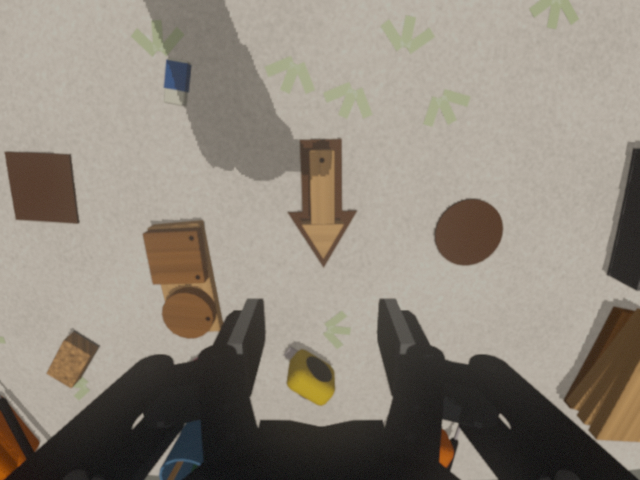

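The arrow lies centred on its pad at (322,200), pointing the same way, and the square is held. Placing the square next.

Run:
```python
from h import *
import pickle
place(.4885,-.1652,-.045,.0045,.085)
goto([.51,-.10,.26],[np.pi,0,np.pi])
c=look('w3'); c2=dict(c); pickle.dump(c2,open('w3.pkl','wb')); print(state()['time_s'])
T=c['T'];P=cloud(c,T);z=P[...,2]
B=(np.abs(P[...,0]-.62)<.1)&(np.abs(P[...,1])<.06)
d=contour(B&(z>.027)&(z<.05)); q=toplane(c,d,.036,T); print('disc',fit(q,circ(.062),list(q.mean(0))+[0]))
d=contour(B&(z>.010)&(z<.05)); q=toplane(c,d,.018,T); print('plank',fit(q,rect(.14,.062),[.6,.005,.07]))
m=padmask(c); B=(np.abs(P[...,0]-.565)<.13)&(np.abs(P[...,1]+.38)<.1)
q=toplane(c,contour(B&m),.004,T); print('padplank',fit(q,rect(.16,.082),[.565,-.382,-.33]))
```

```text
hover 0.06121159329729017 [ 0.4891 -0.1644  0.0998]
down 0.0614007992481469 [ 0.4884 -0.1652  0.0047] [-0.5 -0.1  4.7]
20.6083
21.325
disc (array([0.6292, 0.0069, 0.01  ]), np.float64(2.21))
plank (array([0.5951, 0.0026, 0.1054]), np.float64(1.56))
padplank (array([ 0.5663, -0.38  , -0.3189]), np.float64(1.43))
```

View pics/w3.png

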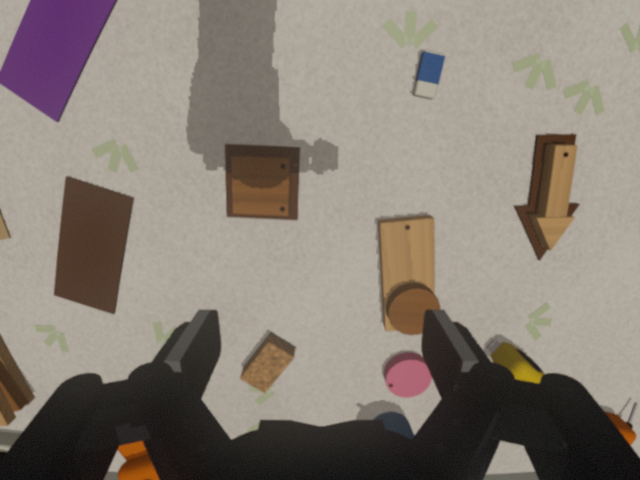

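The square sits centred on its pad at (262,182). The arrow's apparent offset at (550,190) is parallax from the oblique view. The disc (413,308) is still on the plank. The pink disc at (408,375) stays out of it.

Run:
```python
from h import *
import pickle
pick(.630,.010,.08,.018,.085,.055)
place(.532,.339,.08,.0045,.085)
goto([.52,.06,.26],[np.pi,0,np.pi])
c=look('w4'); print(state()['time_s'])
T=c['T'];P=cloud(c,T);z=P[...,2]
B=(np.abs(P[...,0]-.60)<.12)&(np.abs(P[...,1])<.07)
d=contour(B&(z>.010)&(z<.05)); q=toplane(c,d,.018,T); print('plank',fit(q,rect(.14,.062),[.6,.005,.07]))
```

```text
grip 0.06061480098671672 [0.6305 0.0101 0.0189] [-1.3 -0.2  5.8]
lift 0.06082099904877973 [ 0.1 -0.4 -0.8] 25.1417
hover 0.06042140253230778 [0.5333 0.3367 0.1002]
down 0.06027639973028241 [0.5318 0.3391 0.0049] [-1.3 -0.7  5.4]
29.5917
30.8333
plank (array([0.5952, 0.0041, 0.1097]), np.float64(0.68))
```

View pics/w4.png

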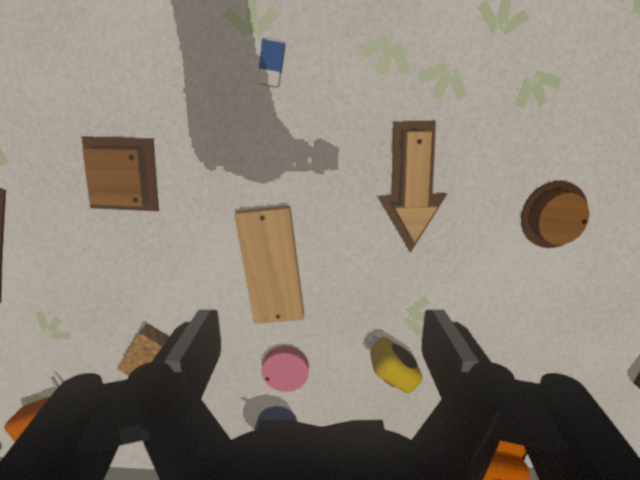

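The disc is on its pad at (558,213) and the bare plank is at (270,265). I'll take one close look at the oblong pad, then move the plank.

Run:
```python
from h import *
goto([.47,-.37,.27],[np.pi,0,np.pi])
c=look('w5'); T=c['T'];P=cloud(c,T)
f=cv2.GaussianBlur(c['frame'],(3,3),0).astype(float); m=(f[...,0]>1.28*f[...,2])&(f.sum(2)<260)
B=(np.abs(P[...,0]-.565)<.13)&(np.abs(P[...,1]+.38)<.1)
q=toplane(c,contour(B&m),.004,T); r=fit(q,rect(.16,.082),[.566,-.381,-.32]); print('padplank',r)
pick(.5952,.0041,.11,.002,.085,.055)
assert r[1]<2
x,y,a=r[0]; place(x,y,a,.006,.085)
goto([.47,-.37,.27],[np.pi,0,np.pi]); c=look('w6'); print(state()['time_s'])
```

```text
padplank (array([ 0.5671, -0.38  , -0.3243]), np.float64(2.17))
grip 0.06135342371814196 [0.5955 0.0041 0.0026] [-1.1 -0.2  4. ]
lift 0.0610311471659681 [ 0.5  0.4 -0.8] 37.325Traceback (most recent call last):
  File "<stdin>", line 8, in <module>
AssertionError
```

The three oblong-pad estimates agree to about 3 mm, so the 2.17 residual is just the mask edges. Going ahead with the placement.

Run:
```python
from h import *
place(.5665,-.3805,-.323,.006,.085)
goto([.47,-.37,.27],[np.pi,0,np.pi]); c=look('w6'); print(state()['time_s'])
set_joints([-1.206,.591,.048,1.609,-.033,.943,-.034]); pause(.3)
t=capture('top'); P=cloud(t); save(t,'top1')
a=t['frame'][180:300,150:530,::-1]; cv2.imwrite('pics/top1c.png',cv2.resize(a,None,fx=2.1,fy=2.1,interpolation=cv2.INTER_CUBIC)); print(state()['time_s'])
```

```text
hover 0.06105649754417109 [ 0.5678 -0.3778  0.0996]
down 0.06114348913355674 [ 0.5665 -0.3803  0.0067] [-0.7  2.2  6. ]
41.8833
42.675
46.6167
```

View pics/w6.png

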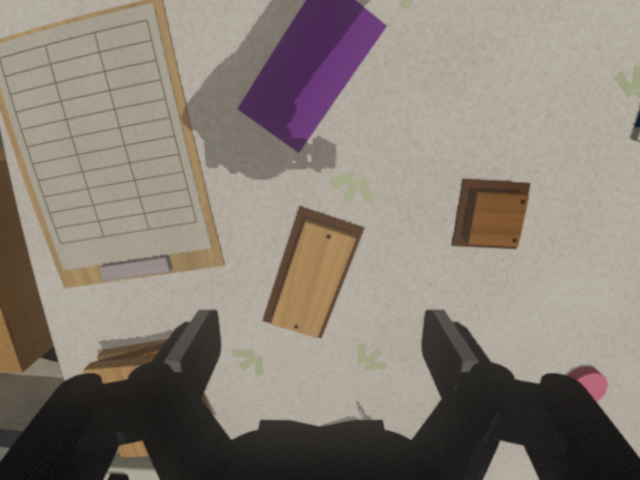

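View pics/top1c.png

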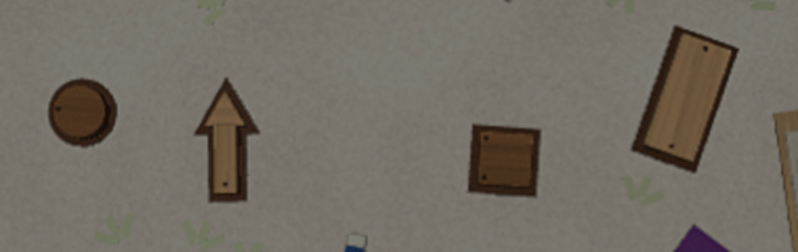

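From both views all four are on their pads, but the oblong looks tight on its right edge at (360,232). I'll check all four margins numerically, with parallax corrected for.

Run:
```python
from h import *
import pickle
def go(c,T,tag,items):
    P=cloud(c,T); z=P[...,2]; f=cv2.GaussianBlur(c['frame'],(3,3),0).astype(float); 
    for n,poly,x0 in items:
        B=(np.hypot(P[...,0]-x0[0],P[...,1]-x0[1])<.095)
        lum=f.sum(2); th=cv2.threshold(np.clip(lum[B],0,255*3).astype(np.float32).reshape(-1,1)/3,0,255,0)
        q=toplane(c,contour(B&(z>.0135)),.022,T); print(tag,n,fit(q,poly,x0))
it=[('arrow',ARROW,[.501,.165,.03]),('square',rect(.062,.062),[.4885,-.165,-.045]),('disc',circ(.062),[.532,.339,0]),('plank',rect(.14,.062),[.5665,-.38,-.323])]
c=capture('top'); go(c,None,'top',it)
goto([.47,-.37,.27],[np.pi,0,np.pi]); c=look('w7'); T=c['T']; pickle.dump(c,open('w7.pkl','wb')); go(c,T,'w',[it[1],it[3]])
# rectify at two planes: project pad outline est & plank outline for viewing
u0,v0=230,180; im=cv2.resize(c['frame'][v0:v0+180,u0:u0+180,::-1],None,fx=3.3,fy=3.3,interpolation=2); cv2.imwrite('pics/w7c.png',im)
# visible pad corners, picked from w6: (301,207),(364,228)
print(toplane(c,[[301,207],[364,228],[263,322]],.004,T))
print(toplane(c,[[311,219],[361,231],[321,337],[271,327]],.022,T))
```

```text
top arrow (array([0.4998, 0.1645, 0.0409]), np.float64(0.79))
top square (array([ 0.4868, -0.1655, -0.0448]), np.float64(1.05))
top disc (array([ 0.5313,  0.338 , -0.1314]), np.float64(0.84))
top plank (array([ 0.5648, -0.379 , -0.3298]), np.float64(0.67))
w square (array([ 0.4875, -0.1669, -0.0416]), np.float64(0.77))
w plank (array([ 0.5653, -0.3805, -0.3271]), np.float64(0.57))
[[ 0.47878432 -0.39225922]
 [ 0.50402305 -0.31761968]
 [ 0.63147971 -0.44421966]]
[[ 0.48870278 -0.38017381]
 [ 0.5026231  -0.32320716]
 [ 0.64222551 -0.36845626]
 [ 0.62798413 -0.43123709]]
```

View pics/w7c.png

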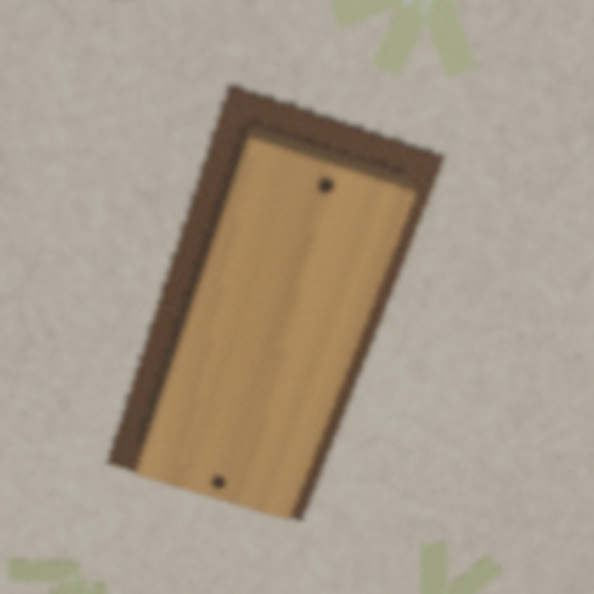

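```bash
python3 -c "
from h import *
pause(.5); print(state()['time_s']); job_done()"
```

```text
50.8083
the job is handed in; nothing more can be done
```

All four blanks were lifted off the pile (arrow, then square, disc and plank) and set down on their own pads. I handed the job in at 50.8 s of robot time, with the gripper open and clear of everything.

**Final position checks:** with parallax corrected, each blank's centre was compared with its pad's centre, each pad leaving about 10 mm to spare around its blank:

| Blank | Offset from pad centre |
|---|---|
| arrow | about 0.5 mm from the top camera; its direction matches the pad's to 0.04 rad or better |
| square | about 2.4 mm from the wrist camera, 1 mm from the top camera |
| disc | about 2 mm from the top camera |
| plank | about 2.5 mm from the wrist camera, up to 4 mm from the top camera |

**Other checks:** each blank read about 5–10 N of contact as it was set down. The pink disc and the purple oblong were not touched.

**Disagreements:**
- **Oblong pad:** its last outline fit failed my own check (2.17 mm against a limit of 2 mm), which stopped that script with the plank already lifted. I continued because three separate fits agreed to about 3 mm.
- **Poor pad fits:** one square-pad angle and one disc-pad centre were poor, and I did not use them.

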